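# Clear the rejected carton and finish the pinwheel layer

### The job

Two cartons lie on the pallet slab; the one banded with red tape is a reject: take it off and set it upright in the red tray. The sound carton on the slab stays where it is; finish its layer with the three loose sound cartons as an upright interlocking pinwheel, in which four cartons lie round a small open centre, each along one edge of the slab, flush with it and filling one corner, and each one's end meets the side of the next; the carton already lying there decides which way round the pinwheel runs. Do not disturb the grease tin, the side cutters or the brass weight.

Things in the scene. Friction and masses are not known exactly. Their poses are not given: they have to be found in the camera images.
- slab: square plywood pallet slab, 152 x 152 mm, 24 mm high, fixed. Origin at the centre of its underside, x (away from the robot, within 0.35 rad) and y along its edges. The full layer is a 148 mm square centred on it with 6 mm gaps: cartons along x have their origins 30 mm from the slab's centre in x and 47 mm in y, cartons along y 47 mm in x and 30 mm in y
- reject_tray: open red tray, outside 136 x 104 x 30 mm, walls and floor 5 mm thick, fixed to the bench. Origin at the centre of its underside, x along its 136 mm length, z up; the inner floor is at z = 5 mm
- keep_carton: sound carton of the same make as carton_1, with the same frame. Lies on the slab at the start, along the slab's x, at its near (-x) edge, in either the left (+y) or the right (-y) corner; it stays there and sets the direction of the pinwheel
- red_carton: reject carton with two bands of red tape round it, else of the same make as carton_1, with the same frame and handle. Lies on the slab at the start, along the slab's x, in the other near corner, in the way of the pattern
- carton_1: sound carton 88 x 54 x 45 mm, 0.12 to 0.26 kg. Origin at the centre of its underside, x along its 88 mm length, z up. On top a rigid black handle: a bar along x, centred, 50 mm long, 12 mm wide, from 59 to 69 mm above the origin, on two legs 36 mm apart; pinch the bar across y from above. Stands on the bench right of the slab
- carton_2: sound carton 88 x 54 x 45 mm, 0.12 to 0.26 kg. Origin at the centre of its underside, x along its 88 mm length, z up. On top a rigid black handle: a bar along x, centred, 50 mm long, 12 mm wide, from 59 to 69 mm above the origin, on two legs 36 mm apart; pinch the bar across y from above. Stands on the bench right of the slab
- carton_3: sound carton 88 x 54 x 45 mm, 0.12 to 0.26 kg. Origin at the centre of its underside, x along its 88 mm length, z up. On top a rigid black handle: a bar along x, centred, 50 mm long, 12 mm wide, from 59 to 69 mm above the origin, on two legs 36 mm apart; pinch the bar across y from above. Stands on the bench right of the slab
- grease_tin: round grease tin with a yellow lid, 70 mm across, 33 mm high, behind and to the left of the slab; bystander. Origin at the centre of its underside
- side_cutter: side cutters with red grips, 127 x 49 x 11 mm, lying near the bench's front edge; bystander. Origin at the centre of its underside
- weight: brass check weight, 31 mm across, 47 mm high, standing behind the slab; bystander. A fixed blue air hose hangs over the bench behind it, down to about 0.16 m high at x = 0.68 m, y = 0 to 0.1 m: pass on the near side of it. Origin at the centre of its underside

How it is judged:
At the end, for the whole second after the job is handed in: The red-banded carton stands upright in the red tray; the four sound cartons stand upright and at rest on the slab as a pinwheel in the direction set by the first, each within 10 mm in the slab's x and y and 0.15 rad of its place, the first within 15 mm of where it lay (((y of keep_carton in the frame of slab below 0 m and ((x of carton_1 in the frame of slab between 0.02 and 0.04 m and y of carton_1 in the frame of slab between 0.037 and 0.057 m and angle between the x axis of carton_1 and the x axis of slab, either way round below 0.15 rad) or (x of carton_2 in the frame of slab between 0.02 and 0.04 m and y of carton_2 in the frame of slab between 0.037 and 0.057 m and angle between the x axis of carton_2 and the x axis of slab, either way round below 0.15 rad) or (x of carton_3 in the frame of slab between 0.02 and 0.04 m and y of carton_3 in the frame of slab between 0.037 and 0.057 m and angle between the x axis of carton_3 and the x axis of slab, either way round below 0.15 rad)) and ((x of carton_1 in the frame of slab between 0.037 and 0.057 m and y of carton_1 in the frame of slab between -0.04 and -0.02 m and angle between the x axis of carton_1 and the y axis of slab, either way round below 0.15 rad) or (x of carton_2 in the frame of slab between 0.037 and 0.057 m and y of carton_2 in the frame of slab between -0.04 and -0.02 m and angle between the x axis of carton_2 and the y axis of slab, either way round below 0.15 rad) or (x of carton_3 in the frame of slab between 0.037 and 0.057 m and y of carton_3 in the frame of slab between -0.04 and -0.02 m and angle between the x axis of carton_3 and the y axis of slab, either way round below 0.15 rad)) and ((x of carton_1 in the frame of slab between -0.057 and -0.037 m and y of carton_1 in the frame of slab between 0.02 and 0.04 m and angle between the x axis of carton_1 and the y axis of slab, either way round below 0.15 rad) or (x of carton_2 in the frame of slab between -0.057 and -0.037 m and y of carton_2 in the frame of slab between 0.02 and 0.04 m and angle between the x axis of carton_2 and the y axis of slab, either way round below 0.15 rad) or (x of carton_3 in the frame of slab between -0.057 and -0.037 m and y of carton_3 in the frame of slab between 0.02 and 0.04 m and angle between the x axis of carton_3 and the y axis of slab, either way round below 0.15 rad))) or (y of keep_carton in the frame of slab above 0 m and ((x of carton_1 in the frame of slab between 0.02 and 0.04 m and y of carton_1 in the frame of slab between -0.057 and -0.037 m and angle between the x axis of carton_1 and the x axis of slab, either way round below 0.15 rad) or (x of carton_2 in the frame of slab between 0.02 and 0.04 m and y of carton_2 in the frame of slab between -0.057 and -0.037 m and angle between the x axis of carton_2 and the x axis of slab, either way round below 0.15 rad) or (x of carton_3 in the frame of slab between 0.02 and 0.04 m and y of carton_3 in the frame of slab between -0.057 and -0.037 m and angle between the x axis of carton_3 and the x axis of slab, either way round below 0.15 rad)) and ((x of carton_1 in the frame of slab between 0.037 and 0.057 m and y of carton_1 in the frame of slab between 0.02 and 0.04 m and angle between the x axis of carton_1 and the y axis of slab, either way round below 0.15 rad) or (x of carton_2 in the frame of slab between 0.037 and 0.057 m and y of carton_2 in the frame of slab between 0.02 and 0.04 m and angle between the x axis of carton_2 and the y axis of slab, either way round below 0.15 rad) or (x of carton_3 in the frame of slab between 0.037 and 0.057 m and y of carton_3 in the frame of slab between 0.02 and 0.04 m and angle between the x axis of carton_3 and the y axis of slab, either way round below 0.15 rad)) and ((x of carton_1 in the frame of slab between -0.057 and -0.037 m and y of carton_1 in the frame of slab between -0.04 and -0.02 m and angle between the x axis of carton_1 and the y axis of slab, either way round below 0.15 rad) or (x of carton_2 in the frame of slab between -0.057 and -0.037 m and y of carton_2 in the frame of slab between -0.04 and -0.02 m and angle between the x axis of carton_2 and the y axis of slab, either way round below 0.15 rad) or (x of carton_3 in the frame of slab between -0.057 and -0.037 m and y of carton_3 in the frame of slab between -0.04 and -0.02 m and angle between the x axis of carton_3 and the y axis of slab, either way round below 0.15 rad)))) and z of carton_1 in the frame of slab between 0.019 and 0.029 m and angle between each of carton_1, carton_2, carton_3, keep_carton, red_carton's own z axis and vertical below 0.1 rad and linear speed of each of carton_1, carton_2, carton_3, keep_carton, red_carton below 0.02 m/s and z of carton_2 in the frame of slab between 0.019 and 0.029 m and z of carton_3 in the frame of slab between 0.019 and 0.029 m and z of keep_carton in the frame of slab between 0.019 and 0.029 m and x of red_carton in the frame of reject_tray between -0.03 and 0.03 m and y of red_carton in the frame of reject_tray between -0.03 and 0.03 m and z of red_carton in the frame of reject_tray between 0 and 0.01 m and distance of keep_carton from where it was at the start of the episode below 0.015 m); the robot touches nothing.
It fails at once if the sound carton that lay on the slab is moved by more than 20 mm (distance of keep_carton from where it was at the start of the episode above 0.02 m).
It fails at once if bystander grease_tin is moved by more than 20 mm (distance of grease_tin from where it was at the start of the episode above 0.02 m).
It fails at once if bystander side_cutter is moved by more than 20 mm (distance of side_cutter from where it was at the start of the episode above 0.02 m).
It fails at once if bystander weight is moved by more than 20 mm (distance of weight from where it was at the start of the episode above 0.02 m).
It also fails if it takes over 72 s, if anything falls off the work surface, if the arm or the gripper's body presses on something with over 40 N, if the wrist force passes 120 N, or if a joint passes its speed limit or range.

### The arm

A 7-joint arm with a two-finger parallel gripper is mounted at the origin on a cart in front of the work surface, level with it; the furniture and walls round the work are solid. World frame = base frame: x ahead of the robot, y to its left, z up, the work surface at z = 0. Lengths are in m, angles in rad, forces in N, time in s.
With the tool pointing down it reaches from about 0.425 to 0.825 m from the base axis. Payload 3.6 kg.
Tool frame: the origin (TCP) lies midway between the tips of the shut fingers; the grasp point (between the pads) lies 19 mm behind it; z points along the fingers, y is the line along which they close (so a half turn about z gives the same grasp; the last joint's range is limited). The gripper opens to 93 mm and grips with 3 to 60 N. Pads are 15 mm wide; open, the fingers measure 128 mm over their backs; the gripper's body (75 mm by 188 mm) begins 65 mm behind the grasp point.
Start: joints at [1.163, 0.615, -0.013, 1.423, 0.008, 1.103, -0.04], TCP at [0.242, -0.603, 0.219] pointing down, gripper open.
Joint ranges: [-3.12, 3.12], [-0.3, 2.06], [-1.34, 1.32], [0.26, 2.42], [-1.36, 4.5], [0.01, 1.98], [-2.84, 2.84]. Speed limits (rad/s): [2.79, 2.79, 3.14, 3.14, 3.14, 3.14, 3.14].

### API

Orientations are given as [roll, pitch, yaw] about the fixed x, y, z axes, in that order (R = Rz(yaw) Ry(pitch) Rx(roll)).
In Python, from bench import status, snapshot, order gives the robot as it stands.
- The arm moves only by the shell command python3 -m crank 'ROWS'. ROWS is JSON, a list of rows, each an object of numbers: "grip": the opening, from 0 (shut) to 1 (fully open); "tx", "ty", "tz": the shift along the tool's x, y, z in m; "wx", "wy", "wz": the turn, a rotation vector about the tool's x, y, z in degrees. A call has 1 to 12 rows; each row shifts and turns the commanded pose from where the row before left it, along the tool's axes as they then stand; what a row does not reach is not made up. A row lasts 1/12 s, in which the tool goes at most 41.7 mm and 7.16 degrees, less where a joint would pass 70% of its speed; a pose out of reach is approached as far as the arm can. A call is refused whole if a number of a shift passes 0.0417 or a number of a turn 7.16, either way. A call with a gripper value outside its range is refused whole. The fingers move at their own pace and stop on an object; the grip force is fixed at half the most. Time passes only in rows, so rows that do not move let the fingers close. It gives the time, the measured TCP pose, the force, the opening and the grip force at its end, in the units of the state.
- status.get_obs(): the state, without advancing time (a new reading comes with each control period).
- snapshot(name): name is "scene" or "top" or "wrist"; returns a dict with "color" (420x560x3 uint8, red, green, blue), "vfov" (degrees; the focal length in pixels is half the picture's height over the tangent of half this angle, whatever the lens; pixels are square), "cx", "cy" (the principal point, pixels), "R" (3x3) and "t" (3): a world point X has camera coordinates R X + t. Camera axes: x right, y down, z forward; pixel columns grow to the right and rows downward; lengths in m; the calibration is good to about 2 mm. A picture is of the moment at which its call begins. There is no depth.
- order.job_done(): hands the job in; it is judged then, once.
The state is a dict: "t": time; "joint_pos": joint angles; "qd": joint speeds; "tau": joint torques, N m; "tool_pos": TCP position; "ee_rot": TCP orientation; "wrist_force": force on the tool from outside, world axes, zero at the start; "ft_torque": the same for the moment, N m; "finger_gap": finger opening in m; "grip_force": force on a finger pad.
Only numpy, scipy, OpenCV 4.12 (cv2) and the standard library are available. Lean on these libraries where they do the work, as an engineer would, in place of code of your own. Each camera call takes 0.05 s, during which the arm holds its last target. There are 200 camera calls.

## Working session

There is one attempt and no reset: what is moved stays moved. The work goes in short steps, Python scripts to look and compute and a shell command to move; the robot and the scene stay as the last step left them, time stands still between calls to the robot, and variables do not carry over. Pictures are saved under pics/ and viewed, at most 10 in all, crops included, and the job is handed in when it is done.

```bash
ls; mkdir -p pics
python3 - <<'E'
from bench import status, snapshot
import cv2,numpy as np
o=status.get_obs(); print({k:np.round(v,3).tolist() for k,v in o.items()})
ims=[]
for n in ["top","scene"]:
    s=snapshot(n); np.savez(f"pics/{n}0.npz",**s)
    cv2.imwrite(f"pics/{n}0.png",s["color"][:,:,::-1]); print(n,s["vfov"],s["cx"],s["cy"],np.round(s["R"],3).tolist(),np.round(s["t"],3).tolist())
E
```

```text
pics
{'t': 0.0, 'joint_pos': [1.164, 0.616, -0.013, 1.425, 0.008, 1.103, -0.04], 'qd': [-0.0, -0.001, -0.0, -0.001, -0.0, 0.002, 0.0], 'tau': [0.0, -45.893, 0.209, -16.574, -0.061, 0.021, 0.0], 'tool_pos': [0.241, -0.603, 0.217], 'ee_rot': [-3.139, 0.0, 0.381], 'wrist_force': [0.434, -1.074, 0.564], 'ft_torque': [0.03, -0.02, 0.023], 'grip_force': 0.0, 'finger_gap': 0.093}
top 48.406217402698765 283.72750422217547 209.47047821473535 [[-0.026, -1.0, 0.002], [-0.988, 0.026, -0.154], [0.154, -0.006, -0.988]] [0.021, 0.527, 1.206]
scene 42.80099237178119 268.55056308605725 209.21190990032545 [[-0.868, -0.497, 0.014], [-0.216, 0.351, -0.911], [0.448, -0.794, -0.412]] [0.453, 0.164, 1.176]
```

View pics/top0.png

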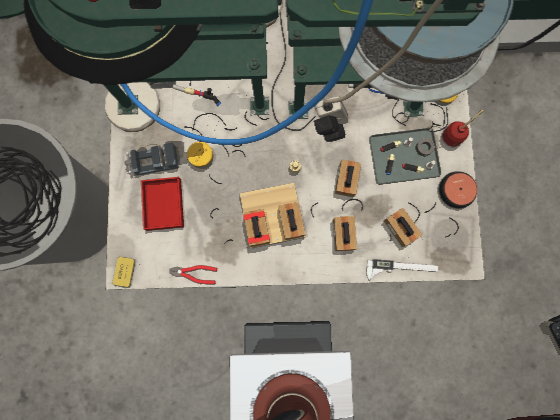

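View pics/scene0.png

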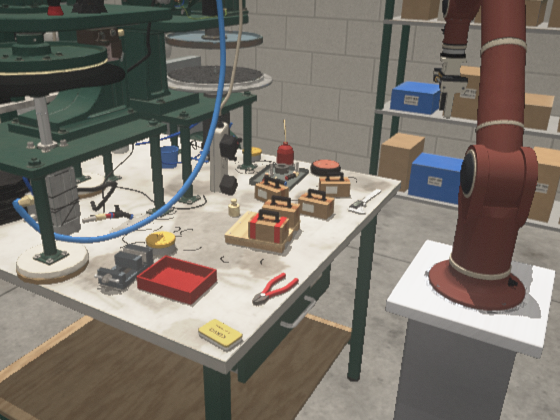

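The top view shows the red-banded carton at (257,228), in the near-left corner of the slab, and the keep carton at (291,221), near-right. The loose cartons are at (348,177), (345,232) and (403,227), the tray at (163,204), the tin at (200,155), the weight at (295,166) and the cutters at (195,273). The scene view confirms this layout.

```bash
cat > h.py <<'E'
import numpy as np, cv2
from scipy.spatial.transform import Rotation as Ro
def K(s): 
    f=s["color"].shape[0]/2/np.tan(np.radians(float(s["vfov"]))/2); return f,float(s["cx"]),float(s["cy"])
def ray(s,p):
    f,cx,cy=K(s); R=np.array(s["R"]); d=R.T@np.array([(p[0]-cx)/f,(p[1]-cy)/f,1.]); return -R.T@np.array(s["t"]),d/np.linalg.norm(d)
def plane(s,p,z):
    o,d=ray(s,p); return o+d*(z-o[2])/d[2]
def proj(s,X):
    f,cx,cy=K(s); c=np.array(s["R"])@np.array(X)+s["t"]; return np.array([f*c[0]/c[2]+cx,f*c[1]/c[2]+cy])
def tri(a,p,b,q):
    o1,d1=ray(a,p);o2,d2=ray(b,q);k=np.linalg.lstsq(np.c_[d1,-d2],o2-o1,rcond=None)[0]
    A=o1+d1*k[0];B=o2+d2*k[1]; return (A+B)/2,np.linalg.norm(A-B)
def blobs(m,lo,hi):
    n,l,st,c=cv2.connectedComponentsWithStats(m.astype(np.uint8)); return [(i,st[i],c[i],l==i) for i in range(1,n) if lo<st[i][4]<hi]
E
python3 - <<'E'
from h import *
T=dict(np.load("pics/top0.npz"));S=dict(np.load("pics/scene0.npz"))
for n,s,box in (("top",T,(220,150,450,250)),("scene",S,(210,170,360,250))):
    x0,y0,x1,y1=box; g=s["color"].max(2); m=np.zeros(g.shape,bool); m[y0:y1,x0:x1]=g[y0:y1,x0:x1]<60
    for i,st,c,_ in blobs(m,20,500): print(n,st,np.round(c,1), np.round(plane(s,c,0.064),3) if n=="top" else "")
hsv=cv2.cvtColor(T["color"],cv2.COLOR_RGB2HSV)
r=((hsv[...,0]<6)|(hsv[...,0]>174))&(hsv[...,1]>150)
r[:,:130]=0;r[:150]=0;r[245:]=0;r[:,300:]=0
for i,st,c,m in blobs(r,40,5000):
    q=cv2.minAreaRect(np.argwhere(m)[:,::-1].astype(np.float32)); print("red",st,c,q,np.round(plane(T,q[0],.03),3))
a=cv2.resize(T["color"][140:260,130:440],None,fx=2.5,fy=2.5,interpolation=cv2.INTER_CUBIC);b=cv2.resize(S["color"][165:265,210:360],None,fx=3,fy=3,interpolation=cv2.INTER_CUBIC)
o=np.zeros((600,775,3),np.uint8);o[:300]=a;o[300:,:450]=b;cv2.imwrite("pics/z.png",o[:,:,::-1])
E
```

```text
top [386 160   8  13  42] [388.9 165. ] [ 0.637 -0.276  0.064]
top [404 164  13   8  64] [410.6 167.3] [ 0.629 -0.333  0.064]
top [345 166   9  21 101] [348.8 176.2] [ 0.609 -0.168  0.064]
top [439 174  11  32 155] [443.6 190.5] [ 0.564 -0.416  0.064]
top [288 209   9  22  96] [291.7 219.8] [ 0.496 -0.013  0.064]
top [252 217   9  21  93] [255.9 226.8] [0.48  0.081 0.064]
top [397 217  16  19 120] [405.2 225.7] [ 0.473 -0.308  0.064]
top [342 223   7  21  99] [345.6 232.5] [ 0.46  -0.152  0.064]
scene [312 170  31  10 156] [327.5 172.5] 
scene [265 177  17  11  61] [272.2 181.1] 
scene [221 179  16  15  91] [229.2 188.4] 
scene [308 190  17  10  54] [316.9 193.3] 
scene [272 196  19  11  57] [281.3 200. ] 
scene [259 211  20  11  52] [268.5 214.8] 
red [ 141  177   43   53 1982] [161.88748739 203.16801211] ((161.7982940673828, 203.07069396972656), (50.73582458496094, 39.87225341796875), 86.633544921875) [0.555 0.335 0.03 ]
red [244 211  21   9 102] [253.83333333 214.94117647] ((253.8319854736328, 215.07598876953125), (5.277120590209961, 20.750713348388672), 79.69515228271484) [0.516 0.087 0.03 ]
red [248 235  22   9 106] [258.06603774 238.71698113] ((258.19232177734375, 238.4615478515625), (5.295135498046875, 21.376659393310547), 78.69007110595703) [0.453 0.077 0.03 ]
```

View pics/z.png

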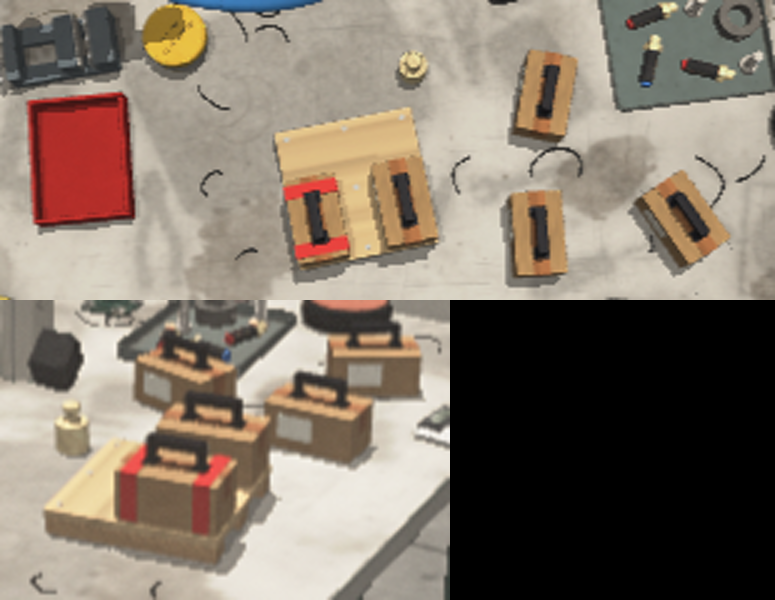

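The zoomed crops confirm the layout: the bars run along each carton, the slab is yawed about +0.2 rad, and the red bands sit on the left carton. Next I move above the slab and refine with the wrist camera.

```bash
R='{"tx":0.0275,"ty":-0.028,"tz":-0.01}'; python3 -m crank '[{"grip":0.45,"tx":0.0275,"ty":-0.028,"tz":-0.01},{"grip":0.45,"tx":0.0275,"ty":-0.028,"tz":-0.01},{"grip":0.45,"tx":0.0275,"ty":-0.028,"tz":-0.01},{"grip":0.45,"tx":0.0275,"ty":-0.028,"tz":-0.01},{"grip":0.45,"tx":0.0275,"ty":-0.028,"tz":-0.01},{"grip":0.45,"tx":0.0275,"ty":-0.028,"tz":-0.01},{"grip":0.45,"tx":0.0275,"ty":-0.028,"tz":-0.01},{"grip":0.45,"tx":0.0275,"ty":-0.028,"tz":-0.01},{"grip":0.45,"tx":0.0275,"ty":-0.028,"tz":-0.01},{"grip":0.45,"tx":0.0275,"ty":-0.028,"tz":-0.01},{"grip":0.45,"tx":0.0275,"ty":-0.028,"tz":-0.01},{"grip":0.45,"tx":0.0275,"ty":-0.028,"tz":-0.01}]'
python3 -m crank '[{"grip":0.45,"tx":0.026,"ty":-0.024,"wz":3.5},{"grip":0.45,"tx":0.026,"ty":-0.024,"wz":3.5},{"grip":0.45,"tx":0.018,"ty":-0.02,"wz":3.5},{"grip":0.45},{"grip":0.45}]'
python3 - <<'E'
from bench import status, snapshot
from h import *
s=snapshot("wrist"); np.savez("pics/w1.npz",**s); cv2.imwrite("pics/w1.png",s["color"][:,:,::-1])
o=status.get_obs(); R=np.array(s["R"]); print(o["tool_pos"],o["ee_rot"],-R.T@np.array(s["t"]),R.round(3).tolist(),s["vfov"])
E
```

```text
[ 0.24136053 -0.60287371  0.21774515] [-3.13961111e+00  2.71576574e-05  3.80835013e-01] [ 0.30166045 -0.5784002   0.38240172] [[0.371, -0.928, -0.002], [-0.901, -0.361, 0.239], [-0.222, -0.087, -0.971]] 67.65761918167186validation failed for argument at $[0]...
validation failed for argument at $[0]...
```

View pics/w1.png

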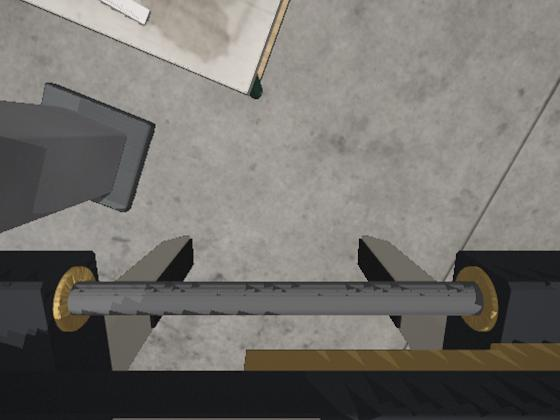

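The moves were refused, so this wrist picture only shows the start pose: floor, bench corner and open fingers. Rows probably need every field, so I'll fill them all in.

```bash
python3 -m crank '[{"grip":0.45,"tx":0.0275,"ty":-0.028,"tz":-0.01,"wx":0,"wy":0,"wz":0},{"grip":0.45,"tx":0.0275,"ty":-0.028,"tz":-0.01,"wx":0,"wy":0,"wz":0},{"grip":0.45,"tx":0.0275,"ty":-0.028,"tz":-0.01,"wx":0,"wy":0,"wz":0},{"grip":0.45,"tx":0.0275,"ty":-0.028,"tz":-0.01,"wx":0,"wy":0,"wz":0},{"grip":0.45,"tx":0.0275,"ty":-0.028,"tz":-0.01,"wx":0,"wy":0,"wz":0},{"grip":0.45,"tx":0.0275,"ty":-0.028,"tz":-0.01,"wx":0,"wy":0,"wz":0},{"grip":0.45,"tx":0.0275,"ty":-0.028,"tz":-0.01,"wx":0,"wy":0,"wz":0},{"grip":0.45,"tx":0.0275,"ty":-0.028,"tz":-0.01,"wx":0,"wy":0,"wz":0},{"grip":0.45,"tx":0.0275,"ty":-0.028,"tz":-0.01,"wx":0,"wy":0,"wz":0},{"grip":0.45,"tx":0.0275,"ty":-0.028,"tz":-0.01,"wx":0,"wy":0,"wz":0},{"grip":0.45,"tx":0.0275,"ty":-0.028,"tz":-0.01,"wx":0,"wy":0,"wz":0},{"grip":0.45,"tx":0.0275,"ty":-0.028,"tz":-0.01,"wx":0,"wy":0,"wz":0}]'
python3 - <<'E'
from bench import status, snapshot
from h import *
s=snapshot("wrist"); np.savez("pics/w1.npz",**s); cv2.imwrite("pics/w1.png",s["color"][:,:,::-1])
o=status.get_obs(); R=np.array(s["R"]); print(o["tool_pos"],o["ee_rot"],-R.T@np.array(s["t"]),R.round(3).tolist(),s["vfov"])
E
```

```text
t: 1.15
tool_pos: [0.4231, -0.1669, 0.3392]
ee_rot: [3.142, 0.0, 0.381]
wrist_force: [1.2, -0.5, -0.5]
finger_gap: 0.0414
grip_force: 0.0
[ 0.42800926 -0.15727355  0.34130326] [-3.13904168 -0.00859068  0.39576498] [ 0.48331659 -0.14214383  0.50395448] [[0.371, -0.929, 0.0], [-0.902, -0.36, 0.239], [-0.222, -0.089, -0.971]] 67.65761918167186
```

View pics/w1.png

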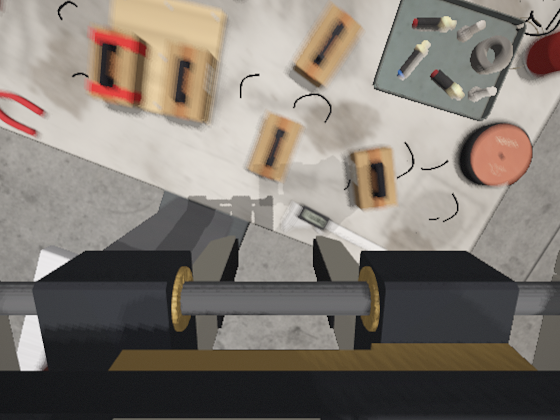

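The wrist view shows the red carton bar at (108,63), the keep bar at (183,77), loose bars at (325,47), (274,152) and (378,180), and the slab between (115,0) and (225,20). I'll take a second view from further left.

```bash
python3 - <<'E'
from bench import snapshot
import numpy as np
np.savez("pics/w1.npz",**snapshot("wrist"))
E
python3 -m crank '[{"grip":0.45,"tx":0.0225,"ty":-0.0315,"tz":0,"wx":0,"wy":0,"wz":0},{"grip":0.45,"tx":0.0225,"ty":-0.0315,"tz":0,"wx":0,"wy":0,"wz":0},{"grip":0.45,"tx":0.0225,"ty":-0.0315,"tz":0,"wx":0,"wy":0,"wz":5},{"grip":0.45,"tx":0.0225,"ty":-0.0315,"tz":0,"wx":0,"wy":0,"wz":5},{"grip":0.45,"tx":0.0225,"ty":-0.0315,"tz":0,"wx":0,"wy":0,"wz":0},{"grip":0.45,"tx":0,"ty":0,"tz":0,"wx":0,"wy":0,"wz":0},{"grip":0.45,"tx":0,"ty":0,"tz":0,"wx":0,"wy":0,"wz":0},{"grip":0.45,"tx":0,"ty":0,"tz":0,"wx":0,"wy":0,"wz":0}]'
python3 - <<'E'
from bench import status, snapshot
from h import *
s=snapshot("wrist"); np.savez("pics/w2.npz",**s); cv2.imwrite("pics/w2.png",s["color"][:,:,::-1])
W={1:dict(np.load("pics/w1.npz")),2:s}
for k,w in W.items():
    m=w["color"].max(2)<55; m[235:]=0
    for i,st,c,mm in blobs(m,60,1500):
        P=np.array([plane(w,p,.066)[:2] for p in np.argwhere(mm)[:,::-1]]); C=np.cov(P.T); e,v=np.linalg.eigh(C)
        print(k,st,c.round(1),P.mean(0).round(4),"yaw",round(float(np.arctan(v[1,1]/v[0,1])),3),(np.sqrt(12*e)*1000).round(0))
E
```

```text
t: 1.92
tool_pos: [0.4783, 0.0147, 0.3381]
ee_rot: [3.141, 0.002, 0.205]
wrist_force: [-0.8, -0.3, 0.7]
finger_gap: 0.0421
grip_force: 0.0
1 [495  25  32  13  88] [510.7  31.5] [ 0.7188 -0.3596] yaw -1.48 [ 6. 43.]
1 [420  30  28  13 112] [433.3  39. ] [ 0.6733 -0.273 ] yaw -1.226 [ 8. 34.]
1 [110  52  23  47 638] [119.3  73.4] [0.4785 0.087 ] yaw 0.186 [23. 59.]
1 [475  54  13  30 193] [479.9  69.7] [ 0.6645 -0.3471] yaw 0.515 [12. 32.]
1 [495  57  13  17 142] [501.9  64.3] [ 0.6812 -0.3701] yaw 0.747 [12. 19.]
1 [404  61  19  21  67] [413.2  70.7] [ 0.6299 -0.2673] yaw -0.281 [ 4. 31.]
1 [322  63  12  15  82] [326.7  71.3] [ 0.5857 -0.1632] yaw 1.117 [11. 14.]
1 [184  70  20  45 315] [192.9  92.4] [ 0.4934 -0.0101] yaw 0.174 [21. 62.]
1 [436  85  21  19 114] [445.7  94.9] [ 0.6201 -0.3215] yaw 1.307 [ 7. 31.]
1 [464 134  52  64 829] [478.5 161.3] [ 0.5608 -0.4075] yaw 0.17 [43. 90.]
1 [271 148  15  29 111] [278.3 168.2] [ 0.4446 -0.1537] yaw 0.163 [15. 30.]
1 [376 172  17  37 381] [385.1 190.3] [ 0.4742 -0.3064] yaw 0.594 [18. 57.]
2 [ 19   0  88   8 259] [72.2  3.5] [0.6401 0.3048
[... 319 characters left out ...]
 -1.244 [17. 36.]
2 [554  76   6  23 103] [557.   87.6] [ 0.6707 -0.3229] yaw 0.414 [ 7. 24.]
2 [410  90  34  41 430] [427.6 110.1] [ 0.609  -0.1654] yaw -0.259 [20. 60.]
2 [484  93  20  24 140] [493.7 104.2] [ 0.6341 -0.2492] yaw -0.304 [ 8. 32.]
2 [518 108  25  19 119] [530.2 119.1] [ 0.6261 -0.3041] yaw 1.284 [ 9. 33.]
2 [224 150  12  39 294] [228.6 171.1] [0.4748 0.0806] yaw 0.163 [16. 60.]
2 [291 153  14  39 352] [297.6 173.4] [ 0.4912 -0.0144] yaw 0.164 [14. 55.]
2 [555 166   5  31 116] [557.4 181.4] [ 0.5546 -0.375 ] yaw 0.419 [ 6. 37.]
2 [373 193  22  38 391] [385.3 211.9] [ 0.4626 -0.1503] yaw 0.06 [19. 57.]
2 [475 206  24  29 338] [488.1 220. ] [ 0.4813 -0.3001] yaw 0.779 [19. 51.]
```

View pics/w2.png

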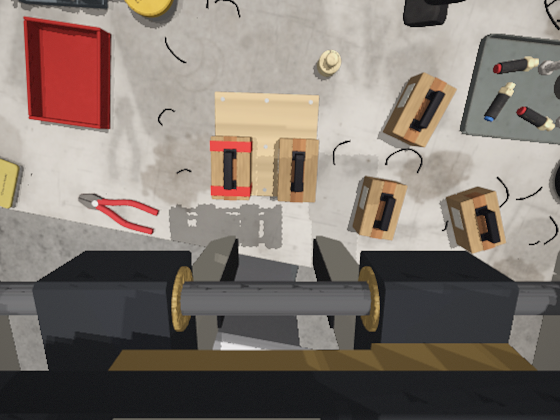

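The second view shows the red bar at (229,171), the keep bar at (298,173), the slab's far corners near (215,93) and (319,96), the tray at (68,75), and loose bars at (428,110), (385,212) and (488,220). Next: triangulation and the slab frame.

Run:
```python
from h import *
A=dict(np.load("pics/w1.npz"));B=dict(np.load("pics/w2.npz"));T=dict(np.load("pics/top0.npz"))
def bars(w,xy,z=.066):
    # dark px near expected bar, largest blob
    p=proj(w,[*xy,z]); m=w["color"].max(2)<60; m[240:]=0
    b=[x for x in blobs(m,30,2000) if np.hypot(*(x[2]-p))<25]
    if not b: return None
    x=max(b,key=lambda x:x[1][4]); r=cv2.minAreaRect(np.argwhere(x[3])[:,::-1].astype(np.float32)); return np.array(r[0])
for n,xy,z in (("red",(.477,.083),.088),("keep",(.493,-.012),.088),("A",(.609,-.166),.066),("B",(.462,-.152),.066),("C",(.475,-.306),.066)):
    P=[bars(w,xy,z) for w in (A,B,T)]
    for a,b in ((0,1),(1,2)):
        if P[a] is not None and P[b] is not None:
            X,e=tri((A,B,T)[a],P[a],(A,B,T)[b],P[b]); print(n,a,b,X.round(4),"gap",round(e,4))
def slabcorners(w,xc,far=True):
    h=cv2.cvtColor(w["color"],cv2.COLOR_RGB2HSV); m=cv2.inRange(h,(12,60,150),(26,180,255))
    p=proj(w,[*xc,.024]).astype(int); n,l=cv2.connectedComponents(m); k=l[p[1],p[0]]; mm=(l==k)
    print("slab blob",k,mm.sum())
    pts=np.argwhere(mm)[:,::-1]; X=np.array([plane(w,q,.024)[:2] for q in pts]); return pts,X
for nm,w in (("w2",B),("top",T)):
    pts,X=slabcorners(w,(.553,.020))
    for yaw in (.16,.17,.18,.19,.2):
        c,s=np.cos(yaw),np.sin(yaw); u=X@[c,s]; v=X@[-s,c]; sel=u>u.max()-.04
        print(nm,yaw,"far",np.percentile(u,99.7).round(4),"v",np.percentile(v[sel],[.5,99.5]).round(4),"area",round((v[sel].max()-v[sel].min())*1000,1))
# tray rim
h=cv2.cvtColor(B["color"],cv2.COLOR_RGB2HSV); r=(((h[...,0]<8)|(h[...,0]>172))&(h[...,1]>130)).astype(np.uint8); r[:, 130:]=0;r[140:]=0
q=cv2.minAreaRect(np.argwhere(r)[:,::-1].astype(np.float32)); print("tray",q)
c=np.array([plane(B,p,.03)[:2] for p in cv2.boxPoints(q)]); print(c.round(4),c.mean(0))
ht=cv2.cvtColor(T["color"],cv2.COLOR_RGB2HSV); r=(((ht[...,0]<8)|(ht[...,0]>172))&(ht[...,1]>130)).astype(np.uint8); r[:, 190:]=0;r[:,:135]=0;r[:170]=0;r[235:]=0
qt=cv2.minAreaRect(np.argwhere(r)[:,::-1].astype(np.float32));c=np.array([plane(T,p,.03)[:2] for p in cv2.boxPoints(qt)]); print(c.round(4),c.mean(0)); print("tri",tri(B,q[0],T,qt[0]))
```

```text
red 0 1 [0.4791 0.0792 0.0762] gap 0.0024
red 1 2 [0.4798 0.0793 0.0727] gap 0.0004
keep 0 1 [ 0.4945 -0.0127  0.0741] gap 0.0007
keep 1 2 [ 0.4948 -0.0127  0.0783] gap 0.0011
A 0 1 [ 0.6107 -0.1692  0.0543] gap 0.0001
A 1 2 [ 0.6107 -0.1684  0.0563] gap 0.0004
B 0 1 [ 0.4603 -0.1543  0.0517] gap 0.0005
B 1 2 [ 0.4629 -0.1516  0.0607] gap 0.0023
C 0 1 [ 0.4737 -0.3101  0.0525] gap 0.0007
C 1 2 [ 0.474  -0.3105  0.052 ] gap 0.0001
slab blob 10 7795
w2 0.16 far 0.5911 v [-0.1183  0.0305] area 149.5
w2 0.17 far 0.5905 v [-0.124   0.0248] area 149.8
w2 0.18 far 0.59 v [-0.1297  0.0191] area 150.1
w2 0.19 far 0.5897 v [-0.1354  0.0134] area 150.4
w2 0.2 far 0.5892 v [-0.1411  0.0077] area 150.7
slab blob 39 2256
top 0.16 far 0.593 v [-0.1186  0.0316] area 152.1
top 0.17 far 0.5925 v [-0.1243  0.0258] area 152.0
top 0.18 far 0.592 v [-0.1302  0.0203] area 151.8
top 0.19 far 0.5917 v [-0.136   0.0146] area 152.0
top 0.2 far 0.5914 v [-0.1416  0.009 ] area 152.3
tray ((66.49413299560547, 72.5277099609375), (86.2168960571289, 110.21541595458984), 0.6365935802459717)
[[0.4717 0.3899]
 [0.6187 0.3903]
 [0.6413 0.2764]
 [0.4959 0.2666]] [0.55689069 0.33081323]
[[0.6232 0.395 ]
 [0.6276 0.286 ]
 [0.4883 0.2761]
 [0.4842 0.3833]] [0.55583491 0.3351309 ]
tri (array([0.55903364, 0.33929212, 0.01589984]), np.float64(0.002722577861059295))
```

The slab centre is about (0.516, 0.0385) with yaw 0.163, and keep is at y<0. The targets are P1 (0.538, 0.090) along x, P2 (0.567, 0.0165) along y and P3 (0.465, 0.0605) along y. Bars on the slab triangulate about 22 mm higher than bench bars, consistent with the slab height. Now I approach the red carton.

```bash
python3 -m crank '[{"grip":0.45,"tx":0,"ty":0,"tz":0,"wx":0,"wy":0,"wz":2.4},{"grip":0.45,"tx":0.006,"ty":-0.032,"tz":0.01,"wx":0,"wy":0,"wz":0},{"grip":0.45,"tx":0.006,"ty":-0.032,"tz":0.01,"wx":0,"wy":0,"wz":0},{"grip":0.45,"tx":0,"ty":0,"tz":0.04,"wx":0,"wy":0,"wz":0},{"grip":0.45,"tx":0,"ty":0,"tz":0.04,"wx":0,"wy":0,"wz":0},{"grip":0.45,"tx":0,"ty":0,"tz":0.04,"wx":0,"wy":0,"wz":0},{"grip":0.45,"tx":0,"ty":0,"tz":0.04,"wx":0,"wy":0,"wz":0},{"grip":0.45,"tx":0,"ty":0,"tz":0.03,"wx":0,"wy":0,"wz":0},{"grip":0.45,"tx":0,"ty":0,"tz":0.02,"wx":0,"wy":0,"wz":0},{"grip":0.45,"tx":0,"ty":0,"tz":0,"wx":0,"wy":0,"wz":0},{"grip":0.45,"tx":0,"ty":0,"tz":0,"wx":0,"wy":0,"wz":0},{"grip":0.45,"tx":0,"ty":0,"tz":0,"wx":0,"wy":0,"wz":0}]'
python3 - <<'E'
from bench import snapshot
from h import *
s=snapshot("wrist"); cv2.imwrite("pics/w3.png",s["color"][:,:,::-1])
E
```

```text
t: 2.97
tool_pos: [0.4812, 0.0803, 0.11]
ee_rot: [3.141, -0.003, 0.162]
wrist_force: [1.1, 0.2, 0.0]
finger_gap: 0.0422
grip_force: 0.0
```

View pics/w3.png

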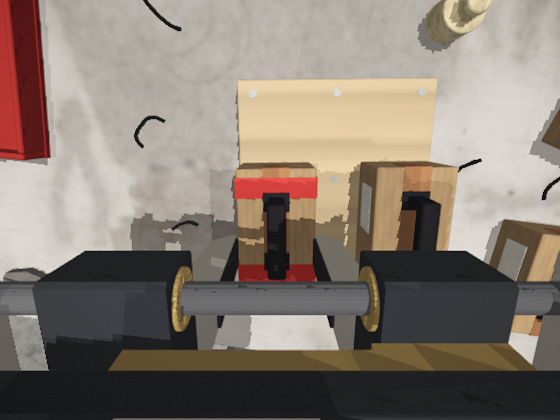

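The bar at (276,235) is centred between the fingers, parallel to them. Descend, grip, lift.

```bash
python3 -m crank '[{"grip":0.45,"tx":0,"ty":0,"tz":0.02,"wx":0,"wy":0,"wz":0},{"grip":0.45,"tx":0,"ty":0,"tz":0.017,"wx":0,"wy":0,"wz":0},{"grip":0.45,"tx":0,"ty":0,"tz":0,"wx":0,"wy":0,"wz":0},{"grip":0,"tx":0,"ty":0,"tz":0,"wx":0,"wy":0,"wz":0},{"grip":0,"tx":0,"ty":0,"tz":0,"wx":0,"wy":0,"wz":0},{"grip":0,"tx":0,"ty":0,"tz":0,"wx":0,"wy":0,"wz":0},{"grip":0,"tx":0,"ty":0,"tz":0,"wx":0,"wy":0,"wz":0},{"grip":0,"tx":0,"ty":0,"tz":0,"wx":0,"wy":0,"wz":0},{"grip":0,"tx":0,"ty":0,"tz":-0.01,"wx":0,"wy":0,"wz":0},{"grip":0,"tx":0,"ty":0,"tz":-0.025,"wx":0,"wy":0,"wz":0},{"grip":0,"tx":0,"ty":0,"tz":-0.03,"wx":0,"wy":0,"wz":0},{"grip":0,"tx":0,"ty":0,"tz":-0.03,"wx":0,"wy":0,"wz":0}]'
```

```text
t: 4.02
tool_pos: [0.4788, 0.081, 0.1672]
ee_rot: [-3.141, 0.003, 0.165]
wrist_force: [0.8, 0.5, -2.9]
finger_gap: 0.0119
grip_force: 30.0
```

```bash
python3 -m crank '[{"grip":0,"tx":0.0148,"ty":-0.03,"tz":0,"wx":0,"wy":0,"wz":0},{"grip":0,"tx":0.0148,"ty":-0.03,"tz":0,"wx":0,"wy":0,"wz":0},{"grip":0,"tx":0.0148,"ty":-0.03,"tz":0,"wx":0,"wy":0,"wz":0},{"grip":0,"tx":0.0148,"ty":-0.03,"tz":0,"wx":0,"wy":0,"wz":0},{"grip":0,"tx":0.0148,"ty":-0.03,"tz":0,"wx":0,"wy":0,"wz":0},{"grip":0,"tx":0.0148,"ty":-0.03,"tz":0,"wx":0,"wy":0,"wz":0},{"grip":0,"tx":0.0148,"ty":-0.03,"tz":0,"wx":0,"wy":0,"wz":0},{"grip":0,"tx":0.0148,"ty":-0.03,"tz":0,"wx":0,"wy":0,"wz":0},{"grip":0,"tx":0,"ty":0,"tz":0.02,"wx":0,"wy":0,"wz":5},{"grip":0,"tx":0,"ty":0,"tz":0.03,"wx":0,"wy":0,"wz":0},{"grip":0,"tx":0,"ty":0,"tz":0.03,"wx":0,"wy":0,"wz":0},{"grip":0,"tx":0,"ty":0,"tz":0.01,"wx":0,"wy":0,"wz":0}]'
python3 -m crank '[{"grip":0,"tx":0,"ty":0,"tz":0,"wx":0,"wy":0,"wz":0},{"grip":0,"tx":0,"ty":0,"tz":0,"wx":0,"wy":0,"wz":0}]'
python3 - <<'E'
from bench import snapshot
from h import *
s=snapshot("top"); T=dict(np.load("pics/top0.npz"))
for n in ("top","wrist"):
    s=snapshot(n); np.savez(f"pics/tr_{n}.npz",**s); cv2.imwrite(f"pics/tr_{n}.png",s["color"][:,:,::-1])
E
```

```text
t: 5.02
tool_pos: [0.554, 0.335, 0.0715]
ee_rot: [3.136, 0.009, 0.078]
wrist_force: [-1.3, -1.6, -3.4]
finger_gap: 0.0119
grip_force: 30.0
t: 5.18
tool_pos: [0.5575, 0.3373, 0.0768]
ee_rot: [-3.142, 0.0, 0.077]
wrist_force: [0.8, -0.0, -1.5]
finger_gap: 0.0119
grip_force: 30.0
```

View pics/tr_wrist.png

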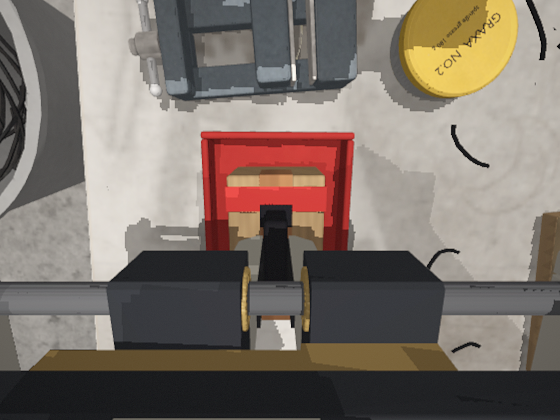

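The carton hangs centred inside the tray: its band at (276,193) lies between the walls at x≈212 and 345. I'll lower, release and move on to the loose cartons.

```bash
python3 -m crank '[{"grip":0,"tx":0,"ty":0,"tz":0.012,"wx":0,"wy":0,"wz":0},{"grip":0,"tx":0,"ty":0,"tz":0.009,"wx":0,"wy":0,"wz":0},{"grip":0,"tx":0,"ty":0,"tz":0.003,"wx":0,"wy":0,"wz":0},{"grip":0,"tx":0,"ty":0,"tz":0,"wx":0,"wy":0,"wz":0},{"grip":0.45,"tx":0,"ty":0,"tz":0,"wx":0,"wy":0,"wz":0},{"grip":0.45,"tx":0,"ty":0,"tz":0,"wx":0,"wy":0,"wz":0},{"grip":0.45,"tx":0,"ty":0,"tz":0,"wx":0,"wy":0,"wz":0},{"grip":0.45,"tx":0,"ty":0,"tz":-0.01,"wx":0,"wy":0,"wz":0},{"grip":0.45,"tx":0,"ty":0,"tz":-0.03,"wx":0,"wy":0,"wz":0},{"grip":0.45,"tx":0,"ty":0,"tz":-0.04,"wx":0,"wy":0,"wz":0},{"grip":0.45,"tx":0,"ty":0,"tz":-0.04,"wx":0,"wy":0,"wz":0},{"grip":0.45,"tx":0,"ty":0,"tz":-0.04,"wx":0,"wy":0,"wz":0}]'
python3 -m crank '[{"grip":0.45,"tx":-0.011,"ty":0.038,"tz":-0.005,"wx":0,"wy":0,"wz":0},{"grip":0.45,"tx":-0.011,"ty":0.038,"tz":-0.005,"wx":0,"wy":0,"wz":0},{"grip":0.45,"tx":-0.011,"ty":0.038,"tz":-0.005,"wx":0,"wy":0,"wz":0},{"grip":0.45,"tx":-0.011,"ty":0.038,"tz":-0.005,"wx":0,"wy":0,"wz":0},{"grip":0.45,"tx":-0.011,"ty":0.038,"tz":-0.005,"wx":0,"wy":0,"wz":0},{"grip":0.45,"tx":-0.011,"ty":0.038,"tz":0,"wx":0,"wy":0,"wz":0},{"grip":0.45,"tx":-0.011,"ty":0.038,"tz":0,"wx":0,"wy":0,"wz":0},{"grip":0.45,"tx":-0.011,"ty":0.038,"tz":0,"wx":0,"wy":0,"wz":0},{"grip":0.45,"tx":-0.011,"ty":0.038,"tz":0,"wx":0,"wy":0,"wz":0},{"grip":0.45,"tx":-0.011,"ty":0.038,"tz":0,"wx":0,"wy":0,"wz":0},{"grip":0.45,"tx":-0.011,"ty":0.038,"tz":0,"wx":0,"wy":0,"wz":0},{"grip":0.45,"tx":-0.02,"ty":0.03,"tz":0,"wx":0,"wy":0,"wz":0}]'
python3 -m crank '[{"grip":0.45,"tx":0,"ty":0,"tz":0,"wx":0,"wy":0,"wz":0},{"grip":0.45,"tx":0,"ty":0,"tz":0,"wx":0,"wy":0,"wz":0}]'
cat > look.py <<'E'
import sys
from bench import snapshot
from h import *
# view loose bars from wrist: bar top face position via dark blob, width-trimmed; z = effective height
z=.064
w=snapshot("wrist"); np.savez("pics/"+sys.argv[1]+".npz",**w); cv2.imwrite("pics/"+sys.argv[1]+".png",w["color"][:,:,::-1])
m=w["color"].max(2)<60; m[240:]=0
for i,st,c,mm in blobs(m,150,3000):
    q=cv2.minAreaRect(np.argwhere(mm)[:,::-1].astype(np.float32)); b=np.array([plane(w,p,z)[:2] for p in cv2.boxPoints(q)])
    e=max((b[1]-b[0],b[2]-b[1]),key=np.linalg.norm); l=sorted([np.linalg.norm(b[1]-b[0]),np.linalg.norm(b[2]-b[1])])
    if .4<b.mean(0)[0]<.65 and 40<l[1]*1000<75: print(st[:2],np.array(q[0]).round(1),b.mean(0).round(4),"yaw",round(float(np.arctan(e[1]/e[0])),3),(np.array(l)*1000).round(0))
E
python3 look.py w4
```

```text
t: 6.33
tool_pos: [0.5572, 0.3374, 0.2151]
ee_rot: [-3.141, -0.0, 0.077]
wrist_force: [1.4, 0.7, -0.7]
finger_gap: 0.0416
grip_force: 0.0
t: 7.33
tool_pos: [0.4522, -0.1233, 0.2386]
ee_rot: [3.14, -0.003, 0.075]
wrist_force: [0.6, -1.6, 1.1]
finger_gap: 0.0416
grip_force: 0.0
t: 7.5
tool_pos: [0.4506, -0.1224, 0.2384]
ee_rot: [3.141, -0.001, 0.072]
wrist_force: [-0.1, 1.1, -0.5]
finger_gap: 0.0418
grip_force: 0.0
[394   0] [396.1  33. ] [ 0.6164 -0.2292] yaw 0.109 [ 3. 59.]
[317   6] [332.5  36.8] [ 0.6086 -0.1672] yaw -0.23 [14. 57.]
[158 117] [171.4 143.7] [ 0.494  -0.0086] yaw 0.177 [21. 56.]
[295 159] [303. 183.] [ 0.4621 -0.1518] yaw 0.033 [15. 53.]
[425 158] [442.6 182. ] [ 0.4741 -0.304 ] yaw 0.565 [22. 57.]
```

```bash
python3 -m crank '[{"grip":0.45,"tx":0,"ty":0,"tz":0.02,"wx":0,"wy":0,"wz":2.3},{"grip":0.45,"tx":0.0105,"ty":0.03,"tz":0.02,"wx":0,"wy":0,"wz":0},{"grip":0.45,"tx":0,"ty":0,"tz":0.04,"wx":0,"wy":0,"wz":0},{"grip":0.45,"tx":0,"ty":0,"tz":0.04,"wx":0,"wy":0,"wz":0},{"grip":0.45,"tx":0,"ty":0,"tz":0.025,"wx":0,"wy":0,"wz":0},{"grip":0.45,"tx":0,"ty":0,"tz":0.01,"wx":0,"wy":0,"wz":0},{"grip":0.45,"tx":0,"ty":0,"tz":0,"wx":0,"wy":0,"wz":0},{"grip":0.45,"tx":0,"ty":0,"tz":0,"wx":0,"wy":0,"wz":0}]'; python3 look.py w5
```

```text
t: 8.22
tool_pos: [0.4641, -0.1479, 0.0826]
ee_rot: [-3.14, -0.0, 0.04]
wrist_force: [0.4, -0.4, -0.5]
finger_gap: 0.0418
grip_force: 0.0
[435  31] [497.   35.8] [ 0.5826 -0.2605] yaw -1.479 [ 2. 65.]
[286  93] [324.8 115.4] [ 0.5383 -0.1725] yaw 1.541 [25. 42.]
[492 186] [527.6 214.1] [ 0.4858 -0.2998] yaw 0.981 [21. 49.]
```

View pics/w5.png

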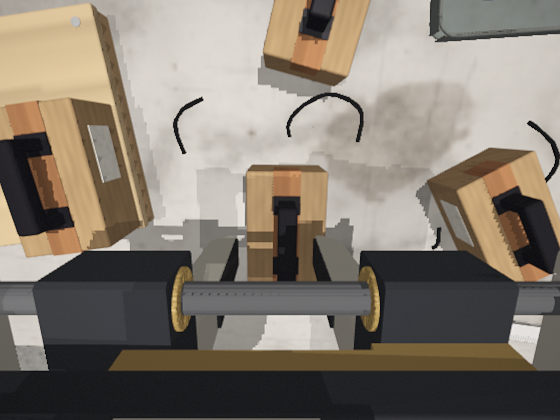

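The bar at (286,230) is slightly right of the finger centre at 276 (about 4 mm) and parallel. Correct, grip and lift.

```bash
python3 -m crank '[{"grip":0.45,"tx":-0.001,"ty":0.004,"tz":0.015,"wx":0,"wy":0,"wz":0},{"grip":0.45,"tx":0,"ty":0,"tz":0.0175,"wx":0,"wy":0,"wz":0},{"grip":0.45,"tx":0,"ty":0,"tz":0,"wx":0,"wy":0,"wz":0},{"grip":0,"tx":0,"ty":0,"tz":0,"wx":0,"wy":0,"wz":0},{"grip":0,"tx":0,"ty":0,"tz":0,"wx":0,"wy":0,"wz":0},{"grip":0,"tx":0,"ty":0,"tz":0,"wx":0,"wy":0,"wz":0},{"grip":0,"tx":0,"ty":0,"tz":0,"wx":0,"wy":0,"wz":0},{"grip":0,"tx":0,"ty":0,"tz":-0.01,"wx":0,"wy":0,"wz":0},{"grip":0,"tx":0,"ty":0,"tz":-0.03,"wx":0,"wy":0,"wz":0},{"grip":0,"tx":0,"ty":0,"tz":-0.04,"wx":0,"wy":0,"wz":0},{"grip":0,"tx":0,"ty":0,"tz":-0.04,"wx":0,"wy":0,"wz":0},{"grip":0,"tx":0,"ty":0,"tz":0,"wx":0,"wy":0,"wz":0}]'
python3 -m crank '[{"grip":0,"tx":0,"ty":0,"tz":0,"wx":0,"wy":0,"wz":-7},{"grip":0,"tx":0,"ty":0,"tz":0,"wx":0,"wy":0,"wz":-7},{"grip":0,"tx":0,"ty":0,"tz":0,"wx":0,"wy":0,"wz":-7},{"grip":0,"tx":0,"ty":0,"tz":0,"wx":0,"wy":0,"wz":-7},{"grip":0,"tx":0,"ty":0,"tz":0,"wx":0,"wy":0,"wz":-7},{"grip":0,"tx":0,"ty":0,"tz":0,"wx":0,"wy":0,"wz":-7},{"grip":0,"tx":0,"ty":0,"tz":0,"wx":0,"wy":0,"wz":-7},{"grip":0,"tx":0,"ty":0,"tz":0,"wx":0,"wy":0,"wz":-7},{"grip":0,"tx":0,"ty":0,"tz":0,"wx":0,"wy":0,"wz":-7},{"grip":0,"tx":0,"ty":0,"tz":0,"wx":0,"wy":0,"wz":-7},{"grip":0,"tx":0,"ty":0,"tz":0,"wx":0,"wy":0,"wz":-7},{"grip":0,"tx":0,"ty":0,"tz":0,"wx":0,"wy":0,"wz":-7}]'
```

```text
t: 9.27
tool_pos: [0.467, -0.1549, 0.1778]
ee_rot: [3.137, -0.015, 0.037]
wrist_force: [1.6, -0.5, -2.3]
finger_gap: 0.0114
grip_force: 30.0
t: 10.27
tool_pos: [0.4614, -0.1539, 0.1703]
ee_rot: [-3.141, 0.0, 1.509]
wrist_force: [-0.4, 0.3, -0.5]
finger_gap: 0.0117
grip_force: 30.0
```

```bash
python3 -m crank '[{"grip":0,"tx":0,"ty":0,"tz":0,"wx":0,"wy":0,"wz":-6.5},{"grip":0,"tx":0,"ty":0,"tz":0,"wx":0,"wy":0,"wz":-6.4},{"grip":0,"tx":0.0252,"ty":0.022,"tz":0,"wx":0,"wy":0,"wz":0},{"grip":0,"tx":0.0252,"ty":0.022,"tz":0,"wx":0,"wy":0,"wz":0},{"grip":0,"tx":0.0252,"ty":0.022,"tz":0,"wx":0,"wy":0,"wz":0},{"grip":0,"tx":0.0252,"ty":0.022,"tz":0,"wx":0,"wy":0,"wz":0},{"grip":0,"tx":0.0252,"ty":0.022,"tz":0,"wx":0,"wy":0,"wz":0},{"grip":0,"tx":0.0252,"ty":0.022,"tz":0,"wx":0,"wy":0,"wz":0},{"grip":0,"tx":0,"ty":0,"tz":0.03,"wx":0,"wy":0,"wz":0},{"grip":0,"tx":0,"ty":0,"tz":0.03,"wx":0,"wy":0,"wz":0},{"grip":0,"tx":0,"ty":0,"tz":0,"wx":0,"wy":0,"wz":0},{"grip":0,"tx":0,"ty":0,"tz":0,"wx":0,"wy":0,"wz":0}]'
python3 - <<'E'
from bench import snapshot
from h import *
w=snapshot("wrist"); np.savez("pics/w6.npz",**w); cv2.imwrite("pics/w6.png",w["color"][:,:,::-1])
# carton's far end top edge: along the tool x, brown-to-other boundary column near jaw centre
for c in (255,265,290,298): print(c,[tuple(int(v) for v in w["color"][r,c]) for r in range(130,240,6)])
E
```

```text
t: 11.27
tool_pos: [0.5671, 0.0154, 0.109]
ee_rot: [-3.137, 0.0, 1.728]
wrist_force: [1.0, 0.1, -2.4]
finger_gap: 0.0114
grip_force: 30.0
255 [(142, 121, 93), (142, 121, 93), (142, 123, 93), (142, 122, 92), (142, 122, 93), (143, 123, 93), (92, 74, 54), (133, 107, 76), (133, 107, 76), (134, 107, 77), (135, 110, 78), (138, 110, 78), (138, 112, 80), (123, 99, 71), (105, 84, 60), (101, 81, 57), (100, 79, 57), (100, 79, 57), (114, 110, 101)]
265 [(158, 137, 105), (159, 138, 106), (160, 139, 106), (160, 138, 106), (159, 138, 106), (161, 139, 107), (83, 55, 37), (121, 83, 55), (120, 81, 55), (121, 82, 55), (121, 82, 55), (99, 67, 47), (30, 29, 32), (23, 22, 24), (25, 23, 26), (21, 20, 24), (17, 18, 22), (14, 16, 21), (19, 19, 23)]
290 [(225, 201, 161), (191, 168, 130), (153, 133, 101), (153, 132, 101), (154, 133, 102), (154, 133, 102), (94, 66, 45), (135, 92, 62), (135, 90, 60), (134, 91, 61), (134, 93, 63), (122, 84, 56), (34, 31, 32), (47, 39, 37), (38, 33, 31), (104, 72, 49), (104, 74, 51), (103, 73, 49), (115, 111, 102)]
298 [(219, 196, 156), (166, 144, 110), (148, 128, 99), (148, 128, 98), (148, 128, 97), (148, 128, 97), (96, 76, 54), (130, 104, 74), (193, 160, 118), (177, 146, 107), (200, 168, 123), (205, 172, 128), (147, 119, 85), (183, 152, 109), (134, 108, 75), (99, 79, 55), (112, 90, 63), (100, 81, 58), (115, 111, 102)]
```

Run:
```python
from h import *
w=dict(np.load("pics/w6.npz")); 
for r in (166,168,170):
    P=plane(w,(277,r),.104); d=P[:2]-[.5671,.0154]; print(r,P.round(4),"along",d@[np.cos(1.731),np.sin(1.731)],"across",d@[np.sin(1.731),-np.cos(1.731)])
```

```text
166 [0.5597 0.0626 0.104 ] along 0.04775723577279849 across 0.00025347819303932293
168 [0.5599 0.0615 0.104 ] along 0.04667822076734871 across 0.0002513753471310807
170 [0.5601 0.0605 0.104 ] along 0.04559589876285246 across 0.0002492660563546724
```

```bash
python3 -m crank '[{"grip":0,"tx":-0.001,"ty":0,"tz":0.02,"wx":0,"wy":0,"wz":0},{"grip":0,"tx":0,"ty":0,"tz":0.01,"wx":0,"wy":0,"wz":0},{"grip":0,"tx":0,"ty":0,"tz":0.005,"wx":0,"wy":0,"wz":0},{"grip":0,"tx":0,"ty":0,"tz":0,"wx":0,"wy":0,"wz":0},{"grip":0.45,"tx":0,"ty":0,"tz":0,"wx":0,"wy":0,"wz":0},{"grip":0.45,"tx":0,"ty":0,"tz":0,"wx":0,"wy":0,"wz":0},{"grip":0.45,"tx":0,"ty":0,"tz":0,"wx":0,"wy":0,"wz":0},{"grip":0.45,"tx":0,"ty":0,"tz":-0.01,"wx":0,"wy":0,"wz":0},{"grip":0.45,"tx":0,"ty":0,"tz":-0.03,"wx":0,"wy":0,"wz":0},{"grip":0.45,"tx":0,"ty":0,"tz":-0.04,"wx":0,"wy":0,"wz":0},{"grip":0.45,"tx":0,"ty":0,"tz":-0.04,"wx":0,"wy":0,"wz":0},{"grip":0.45,"tx":0,"ty":0,"tz":0,"wx":0,"wy":0,"wz":0}]'
python3 -m crank '[{"grip":0.45,"tx":-0.0341,"ty":-0.016,"tz":-0.005,"wx":0,"wy":0,"wz":0},{"grip":0.45,"tx":-0.0341,"ty":-0.016,"tz":-0.005,"wx":0,"wy":0,"wz":0},{"grip":0.45,"tx":-0.0341,"ty":-0.016,"tz":-0.005,"wx":0,"wy":0,"wz":0},{"grip":0.45,"tx":-0.0341,"ty":-0.016,"tz":-0.005,"wx":0,"wy":0,"wz":0},{"grip":0.45,"tx":-0.0341,"ty":-0.016,"tz":-0.005,"wx":0,"wy":0,"wz":0},{"grip":0.45,"tx":-0.0341,"ty":-0.016,"tz":-0.005,"wx":0,"wy":0,"wz":0},{"grip":0.45,"tx":-0.0341,"ty":-0.016,"tz":0,"wx":0,"wy":0,"wz":0},{"grip":0.45,"tx":-0.0341,"ty":-0.016,"tz":0,"wx":0,"wy":0,"wz":0},{"grip":0.45,"tx":-0.0341,"ty":-0.016,"tz":0,"wx":0,"wy":0,"wz":0},{"grip":0.45,"tx":0,"ty":0,"tz":0,"wx":0,"wy":0,"wz":7},{"grip":0.45,"tx":0,"ty":0,"tz":0,"wx":0,"wy":0,"wz":7},{"grip":0.45,"tx":0,"ty":0,"tz":0,"wx":0,"wy":0,"wz":7}]'
python3 -m crank '[{"grip":0.45,"tx":0,"ty":0,"tz":0,"wx":0,"wy":0,"wz":7},{"grip":0.45,"tx":0,"ty":0,"tz":0,"wx":0,"wy":0,"wz":7},{"grip":0.45,"tx":0,"ty":0,"tz":0,"wx":0,"wy":0,"wz":7},{"grip":0.45,"tx":0,"ty":0,"tz":0,"wx":0,"wy":0,"wz":7},{"grip":0.45,"tx":0,"ty":0,"tz":0,"wx":0,"wy":0,"wz":7},{"grip":0.45,"tx":0,"ty":0,"tz":0,"wx":0,"wy":0,"wz":7},{"grip":0.45,"tx":0,"ty":0,"tz":0,"wx":0,"wy":0,"wz":3},{"grip":0.45,"tx":0,"ty":0,"tz":0,"wx":0,"wy":0,"wz":0},{"grip":0.45,"tx":0,"ty":0,"tz":0,"wx":0,"wy":0,"wz":0}]'; python3 look.py w7
```

```text
t: 12.32
tool_pos: [0.5738, 0.0172, 0.2037]
ee_rot: [3.126, -0.0, 1.728]
wrist_force: [0.4, 1.4, 0.6]
finger_gap: 0.0419
grip_force: 0.0
t: 13.32
tool_pos: [0.4742, -0.3115, 0.2252]
ee_rot: [-3.142, -0.001, 1.353]
wrist_force: [-0.1, 0.5, 0.3]
finger_gap: 0.0417
grip_force: 0.0
t: 14.07
tool_pos: [0.475, -0.3102, 0.2254]
ee_rot: [-3.142, -0.0, 0.578]
wrist_force: [0.1, 0.5, 0.9]
finger_gap: 0.0416
grip_force: 0.0
[188  62] [214.8  77.1] [ 0.5396 -0.1973] yaw 1.555 [28. 47.]
[268 169] [275.1 194.1] [ 0.4742 -0.3097] yaw 0.546 [16. 54.]
```

```bash
python3 -m crank '[{"grip":0.45,"tx":0,"ty":0,"tz":0.04,"wx":0,"wy":0,"wz":1.2},{"grip":0.45,"tx":0,"ty":0,"tz":0.04,"wx":0,"wy":0,"wz":0},{"grip":0.45,"tx":0,"ty":0,"tz":0.04,"wx":0,"wy":0,"wz":0},{"grip":0.45,"tx":0,"ty":0,"tz":0.035,"wx":0,"wy":0,"wz":0},{"grip":0.45,"tx":0,"ty":0,"tz":0.015,"wx":0,"wy":0,"wz":0},{"grip":0.45,"tx":0,"ty":0,"tz":0.005,"wx":0,"wy":0,"wz":0},{"grip":0.45,"tx":0,"ty":0,"tz":0,"wx":0,"wy":0,"wz":0},{"grip":0,"tx":0,"ty":0,"tz":0,"wx":0,"wy":0,"wz":0},{"grip":0,"tx":0,"ty":0,"tz":0,"wx":0,"wy":0,"wz":0},{"grip":0,"tx":0,"ty":0,"tz":0,"wx":0,"wy":0,"wz":0},{"grip":0,"tx":0,"ty":0,"tz":0,"wx":0,"wy":0,"wz":0},{"grip":0,"tx":0,"ty":0,"tz":0,"wx":0,"wy":0,"wz":0}]'
python3 -m crank '[{"grip":0,"tx":0,"ty":0,"tz":-0.01,"wx":0,"wy":0,"wz":0},{"grip":0,"tx":0,"ty":0,"tz":-0.03,"wx":0,"wy":0,"wz":0},{"grip":0,"tx":0,"ty":0,"tz":-0.04,"wx":0,"wy":0,"wz":0},{"grip":0,"tx":0,"ty":0,"tz":-0.04,"wx":0,"wy":0,"wz":0},{"grip":0,"tx":0,"ty":0,"tz":-0.01,"wx":0,"wy":0,"wz":-7},{"grip":0,"tx":0,"ty":0,"tz":0,"wx":0,"wy":0,"wz":-7},{"grip":0,"tx":0,"ty":0,"tz":0,"wx":0,"wy":0,"wz":-7},{"grip":0,"tx":0,"ty":0,"tz":0,"wx":0,"wy":0,"wz":-7},{"grip":0,"tx":0,"ty":0,"tz":0,"wx":0,"wy":0,"wz":-7},{"grip":0,"tx":0,"ty":0,"tz":0,"wx":0,"wy":0,"wz":-7},{"grip":0,"tx":0,"ty":0,"tz":0,"wx":0,"wy":0,"wz":-7},{"grip":0,"tx":0,"ty":0,"tz":0,"wx":0,"wy":0,"wz":-7}]'
python3 -m crank '[{"grip":0,"tx":0,"ty":0,"tz":0,"wx":0,"wy":0,"wz":-6},{"grip":0,"tx":0,"ty":0,"tz":0,"wx":0,"wy":0,"wz":-6},{"grip":0,"tx":0,"ty":0,"tz":0,"wx":0,"wy":0,"wz":0},{"grip":0,"tx":0,"ty":0,"tz":0,"wx":0,"wy":0,"wz":0}]'
```

```text
t: 15.12
tool_pos: [0.4754, -0.3108, 0.0511]
ee_rot: [3.14, -0.001, 0.555]
wrist_force: [-0.3, 0.4, -0.3]
finger_gap: 0.013
grip_force: 0.0
t: 16.12
tool_pos: [0.4742, -0.3104, 0.1805]
ee_rot: [-3.141, 0.0, 1.539]
wrist_force: [0.5, 0.4, -2.7]
finger_gap: 0.0117
grip_force: 30.0
t: 16.45
tool_pos: [0.4743, -0.3105, 0.1803]
ee_rot: [-3.141, -0.0, 1.739]
wrist_force: [0.1, 0.2, -1.9]
finger_gap: 0.0117
grip_force: 30.0
```

```bash
python3 -m crank '[{"grip":0,"tx":0.0367,"ty":0.0053,"tz":0,"wx":0,"wy":0,"wz":0},{"grip":0,"tx":0.0367,"ty":0.0053,"tz":0,"wx":0,"wy":0,"wz":0},{"grip":0,"tx":0.0367,"ty":0.0053,"tz":0,"wx":0,"wy":0,"wz":0},{"grip":0,"tx":0.0367,"ty":0.0053,"tz":0,"wx":0,"wy":0,"wz":0},{"grip":0,"tx":0.0367,"ty":0.0053,"tz":0,"wx":0,"wy":0,"wz":0},{"grip":0,"tx":0.0367,"ty":0.0053,"tz":0,"wx":0,"wy":0,"wz":0},{"grip":0,"tx":0.0367,"ty":0.0053,"tz":0,"wx":0,"wy":0,"wz":0},{"grip":0,"tx":0.0367,"ty":0.0053,"tz":0,"wx":0,"wy":0,"wz":0},{"grip":0,"tx":0.0367,"ty":0.0053,"tz":0,"wx":0,"wy":0,"wz":0},{"grip":0,"tx":0.0367,"ty":0.0053,"tz":0,"wx":0,"wy":0,"wz":0},{"grip":0,"tx":0,"ty":0,"tz":0,"wx":0,"wy":0,"wz":0},{"grip":0,"tx":0,"ty":0,"tz":0,"wx":0,"wy":0,"wz":0}]'
python3 -m crank '[{"grip":0,"tx":0,"ty":0,"tz":0.03,"wx":0,"wy":0,"wz":0},{"grip":0,"tx":0,"ty":0,"tz":0.03,"wx":0,"wy":0,"wz":0},{"grip":0,"tx":0,"ty":0,"tz":0.01,"wx":0,"wy":0,"wz":0},{"grip":0,"tx":0,"ty":0,"tz":0,"wx":0,"wy":0,"wz":0},{"grip":0,"tx":0,"ty":0,"tz":0,"wx":0,"wy":0,"wz":0}]'
cat > end.py <<'E'
import sys
from bench import snapshot,status
from h import *
w=snapshot("wrist"); np.savez("pics/"+sys.argv[1]+".npz",**w); cv2.imwrite("pics/"+sys.argv[1]+".png",w["color"][:,:,::-1])
o=status.get_obs(); p=o["tool_pos"]; y=o["ee_rot"][2]; g=cv2.cvtColor(w["color"],cv2.COLOR_RGB2GRAY).astype(int)
print(p.round(4),round(y,3),[ (r,int(g[r,262:268].mean()),int(g[r,286:292].mean())) for r in range(146,192,2)])
for r in (160,168,176):
    P=plane(w,(277,r),p[2]-.005); d=P[:2]-p[:2]; print(r,"along",round(d@[np.cos(y),np.sin(y)],4))
E
python3 end.py w8
```

```text
t: 17.45
tool_pos: [0.4642, 0.0633, 0.1809]
ee_rot: [3.14, -0.001, 1.747]
wrist_force: [0.1, -0.6, -3.1]
finger_gap: 0.0119
grip_force: 30.0
t: 17.87
tool_pos: [0.4648, 0.0594, 0.1104]
ee_rot: [-3.141, 0.0, 1.74]
wrist_force: [-0.0, 0.9, -2.5]
finger_gap: 0.0116
grip_force: 30.0
[0.4655 0.0599 0.1111] 1.741 [(146, 121, 124), (148, 126, 128), (150, 132, 130), (152, 139, 134), (154, 146, 140), (156, 122, 122), (158, 149, 146), (160, 149, 147), (162, 150, 147), (164, 150, 147), (166, 136, 133), (168, 81, 83), (170, 69, 78), (172, 65, 75), (174, 72, 75), (176, 98, 108), (178, 97, 107), (180, 97, 107), (182, 97, 107), (184, 97, 106), (186, 96, 106), (188, 96, 107), (190, 96, 106)]
160 along 0.0507
168 along 0.0464
176 along 0.0421
```

```bash
python3 -m crank '[{"grip":0,"tx":0.001,"ty":0,"tz":0.02,"wx":0,"wy":0,"wz":0},{"grip":0,"tx":0,"ty":0,"tz":0.011,"wx":0,"wy":0,"wz":0},{"grip":0,"tx":0,"ty":0,"tz":0.005,"wx":0,"wy":0,"wz":0},{"grip":0,"tx":0,"ty":0,"tz":0,"wx":0,"wy":0,"wz":0},{"grip":0.45,"tx":0,"ty":0,"tz":0,"wx":0,"wy":0,"wz":0},{"grip":0.45,"tx":0,"ty":0,"tz":0,"wx":0,"wy":0,"wz":0},{"grip":0.45,"tx":0,"ty":0,"tz":0,"wx":0,"wy":0,"wz":0},{"grip":0.45,"tx":0,"ty":0,"tz":-0.01,"wx":0,"wy":0,"wz":0},{"grip":0.45,"tx":0,"ty":0,"tz":-0.03,"wx":0,"wy":0,"wz":0},{"grip":0.45,"tx":0,"ty":0,"tz":-0.04,"wx":0,"wy":0,"wz":0},{"grip":0.45,"tx":0,"ty":0,"tz":-0.04,"wx":0,"wy":0,"wz":0},{"grip":0.45,"tx":0,"ty":0,"tz":-0.02,"wx":0,"wy":0,"wz":0}]'
python3 -m crank '[{"grip":0.45,"tx":-0.0311,"ty":0.0129,"tz":0,"wx":0,"wy":0,"wz":0},{"grip":0.45,"tx":-0.0311,"ty":0.0129,"tz":0,"wx":0,"wy":0,"wz":0},{"grip":0.45,"tx":-0.0311,"ty":0.0129,"tz":0,"wx":0,"wy":0,"wz":0},{"grip":0.45,"tx":-0.0311,"ty":0.0129,"tz":0,"wx":0,"wy":0,"wz":0},{"grip":0.45,"tx":-0.0311,"ty":0.0129,"tz":0,"wx":0,"wy":0,"wz":0},{"grip":0.45,"tx":-0.0311,"ty":0.0129,"tz":0,"wx":0,"wy":0,"wz":0},{"grip":0.45,"tx":-0.0311,"ty":0.0129,"tz":0,"wx":0,"wy":0,"wz":0},{"grip":0.45,"tx":-0.0311,"ty":0.0129,"tz":0,"wx":0,"wy":0,"wz":0},{"grip":0.45,"tx":0,"ty":0,"tz":0,"wx":0,"wy":0,"wz":-7},{"grip":0.45,"tx":0,"ty":0,"tz":0,"wx":0,"wy":0,"wz":-7},{"grip":0.45,"tx":0,"ty":0,"tz":0,"wx":0,"wy":0,"wz":-7},{"grip":0.45,"tx":0,"ty":0,"tz":0,"wx":0,"wy":0,"wz":-7}]'
python3 -m crank '[{"grip":0.45,"tx":0,"ty":0,"tz":0,"wx":0,"wy":0,"wz":-7},{"grip":0.45,"tx":0,"ty":0,"tz":0,"wx":0,"wy":0,"wz":-7},{"grip":0.45,"tx":0,"ty":0,"tz":0,"wx":0,"wy":0,"wz":-7},{"grip":0.45,"tx":0,"ty":0,"tz":0,"wx":0,"wy":0,"wz":-7},{"grip":0.45,"tx":0,"ty":0,"tz":0,"wx":0,"wy":0,"wz":-7},{"grip":0.45,"tx":0,"ty":0,"tz":0,"wx":0,"wy":0,"wz":-4},{"grip":0.45,"tx":0,"ty":0,"tz":0,"wx":0,"wy":0,"wz":0},{"grip":0.45,"tx":0,"ty":0,"tz":0,"wx":0,"wy":0,"wz":0}]'; python3 look.py w9; python3 -c "
from bench import status;print(status.get_obs()['joint_pos'])"
```

```text
t: 18.92
tool_pos: [0.4661, 0.0625, 0.2193]
ee_rot: [3.134, -0.0, 1.743]
wrist_force: [0.6, -0.6, 0.2]
finger_gap: 0.042
grip_force: 0.0
t: 19.92
tool_pos: [0.6083, -0.1665, 0.2152]
ee_rot: [3.141, -0.0, 2.237]
wrist_force: [-0.1, 0.9, -0.6]
finger_gap: 0.0418
grip_force: 0.0
t: 20.58
tool_pos: [0.6083, -0.1665, 0.2148]
ee_rot: [3.141, 0.0, 2.909]
wrist_force: [-0.2, 0.1, 0.9]
finger_gap: 0.042
grip_force: 0.0
[393   1] [415.2  37.1] [ 0.4929 -0.0072] yaw 0.191 [26. 59.]
[422  99] [457.2 117.3] [0.5721 0.0231] yaw -1.42 [19. 67.]
[264 172] [271.5 197.5] [ 0.6082 -0.1703] yaw -0.23 [15. 54.]
[ 0.73011816  0.7462316  -0.94142946  1.47234561  0.61925835  1.23893145
  1.05129483]
```

```bash
python3 -m crank '[{"grip":0.45,"tx":0,"ty":-0.003,"tz":0.04,"wx":0,"wy":0,"wz":0},{"grip":0.45,"tx":0,"ty":0,"tz":0.04,"wx":0,"wy":0,"wz":0},{"grip":0.45,"tx":0,"ty":0,"tz":0.04,"wx":0,"wy":0,"wz":0},{"grip":0.45,"tx":0,"ty":0,"tz":0.025,"wx":0,"wy":0,"wz":0},{"grip":0.45,"tx":0,"ty":0,"tz":0.015,"wx":0,"wy":0,"wz":0},{"grip":0.45,"tx":0,"ty":0,"tz":0.005,"wx":0,"wy":0,"wz":0},{"grip":0.45,"tx":0,"ty":0,"tz":0,"wx":0,"wy":0,"wz":0},{"grip":0,"tx":0,"ty":0,"tz":0,"wx":0,"wy":0,"wz":0},{"grip":0,"tx":0,"ty":0,"tz":0,"wx":0,"wy":0,"wz":0},{"grip":0,"tx":0,"ty":0,"tz":0,"wx":0,"wy":0,"wz":0},{"grip":0,"tx":0,"ty":0,"tz":0,"wx":0,"wy":0,"wz":0},{"grip":0,"tx":0,"ty":0,"tz":0,"wx":0,"wy":0,"wz":0}]'
python3 -m crank '[{"grip":0,"tx":0,"ty":0,"tz":-0.01,"wx":0,"wy":0,"wz":0},{"grip":0,"tx":0,"ty":0,"tz":-0.03,"wx":0,"wy":0,"wz":0},{"grip":0,"tx":0,"ty":0,"tz":-0.04,"wx":0,"wy":0,"wz":0},{"grip":0,"tx":0,"ty":0,"tz":-0.04,"wx":0,"wy":0,"wz":0},{"grip":0,"tx":0,"ty":0,"tz":-0.01,"wx":0,"wy":0,"wz":-6},{"grip":0,"tx":0,"ty":0,"tz":0,"wx":0,"wy":0,"wz":-6},{"grip":0,"tx":0,"ty":0,"tz":0,"wx":0,"wy":0,"wz":-6},{"grip":0,"tx":0,"ty":0,"tz":0,"wx":0,"wy":0,"wz":-4.7},{"grip":0,"tx":0,"ty":0,"tz":0,"wx":0,"wy":0,"wz":0},{"grip":0,"tx":0,"ty":0,"tz":0,"wx":0,"wy":0,"wz":0}]';python3 -c "
from bench import status;print(status.get_obs()['joint_pos'])"
```

```text
t: 21.63
tool_pos: [0.6083, -0.1694, 0.0501]
ee_rot: [-3.141, 0.002, 2.911]
wrist_force: [0.6, -0.7, -0.1]
finger_gap: 0.0133
grip_force: 0.2
t: 22.47
tool_pos: [0.6075, -0.1693, 0.1793]
ee_rot: [3.141, -0.0, -2.978]
wrist_force: [0.1, -0.6, -2.7]
finger_gap: 0.0118
grip_force: 30.0
[ 0.76516148  0.81644365 -1.0158662   1.51602405  0.72045402  1.21784504
  1.36992483]
```

```bash
python3 -m crank '[{"grip":0,"tx":0.0033,"ty":0.0334,"tz":0,"wx":0,"wy":0,"wz":0},{"grip":0,"tx":0.0033,"ty":0.0334,"tz":0,"wx":0,"wy":0,"wz":0},{"grip":0,"tx":0.0033,"ty":0.0334,"tz":0,"wx":0,"wy":0,"wz":0},{"grip":0,"tx":0.0033,"ty":0.0334,"tz":0,"wx":0,"wy":0,"wz":0},{"grip":0,"tx":0.0033,"ty":0.0334,"tz":0,"wx":0,"wy":0,"wz":0},{"grip":0,"tx":0.0033,"ty":0.0334,"tz":0,"wx":0,"wy":0,"wz":0},{"grip":0,"tx":0.0033,"ty":0.0334,"tz":0,"wx":0,"wy":0,"wz":0},{"grip":0,"tx":0.0033,"ty":0.0334,"tz":0,"wx":0,"wy":0,"wz":0},{"grip":0,"tx":0,"ty":0,"tz":0,"wx":0,"wy":0,"wz":0},{"grip":0,"tx":0,"ty":0,"tz":0,"wx":0,"wy":0,"wz":0}]'; python3 end.py w10
python3 - <<'E'
from bench import status
print(status.get_obs()['joint_pos'])
from h import *
# wood/carton boundaries of placed cartons seen from here, via bar blobs at slab height
w=dict(np.load("pics/w10.npz")); m=w["color"].max(2)<60; m[240:]=0
for i,st,c,mm in blobs(m,100,3000):
    q=cv2.minAreaRect(np.argwhere(mm)[:,::-1].astype(np.float32)); b=np.array([plane(w,p,.086)[:2] for p in cv2.boxPoints(q)]); d=b.mean(0)-[.516,.0385]
    print(st,"slab xy",(np.array([[.9867,.1623],[-.1623,.9867]])@d).round(4))
E
```

```text
t: 23.3
tool_pos: [0.5367, 0.0929, 0.1801]
ee_rot: [3.141, 0.001, -2.971]
wrist_force: [1.5, -0.3, -2.2]
finger_gap: 0.0116
grip_force: 30.0
[0.5374 0.0904 0.1795] -2.975 [(146, 108, 104), (148, 109, 108), (150, 95, 104), (152, 201, 138), (154, 149, 143), (156, 110, 143), (158, 110, 141), (160, 105, 140), (162, 177, 139), (164, 184, 106), (166, 110, 104), (168, 107, 104), (170, 88, 86), (172, 76, 75), (174, 64, 64), (176, 63, 62), (178, 66, 60), (180, 94, 89), (182, 97, 89), (184, 89, 88), (186, 73, 68), (188, 73, 68), (190, 72, 68)]
160 along 0.0517
168 along 0.0474
176 along 0.043
[ 0.40490677  0.69180394 -1.02427136  1.76385418  0.66818558  1.0783449
  0.88316815]
[ 143  106   31   66 1348] slab xy [-0.0298 -0.0445]
[217 108  66  22 773] slab xy [-0.0465  0.0297]
[  0 144  52  26 155] slab xy [-0.014  -0.1533]
[259 208  32  32 925] slab xy [0.0406 0.0501]
[150 220  66  20 975] slab xy [ 0.0465 -0.0295]
[506 233  18   7 102] slab xy [0.0503 0.2593]
```

View pics/w10.png

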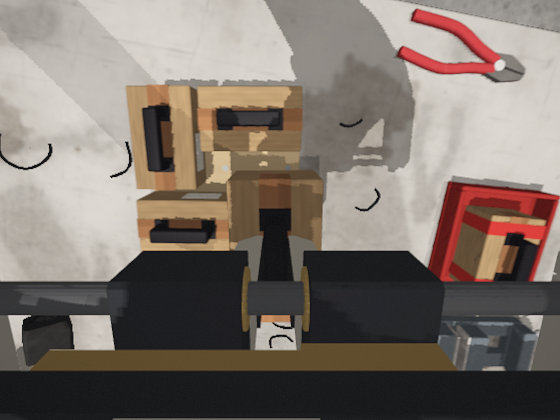

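The view from above shows the three cartons in place: keep bar at (158,139), P3 bar at (250,119), P2 bar at (183,231). The red carton is upright in the tray at (500,240), and the held carton hangs over its free corner. Lower and release.

```bash
python3 -m crank '[{"grip":0,"tx":0.001,"ty":0,"tz":0.03,"wx":0,"wy":0,"wz":0},{"grip":0,"tx":0,"ty":0,"tz":0.03,"wx":0,"wy":0,"wz":0},{"grip":0,"tx":0,"ty":0,"tz":0.02,"wx":0,"wy":0,"wz":0},{"grip":0,"tx":0,"ty":0,"tz":0.015,"wx":0,"wy":0,"wz":0},{"grip":0,"tx":0,"ty":0,"tz":0.007,"wx":0,"wy":0,"wz":0},{"grip":0,"tx":0,"ty":0,"tz":0.003,"wx":0,"wy":0,"wz":0},{"grip":0,"tx":0,"ty":0,"tz":0,"wx":0,"wy":0,"wz":0},{"grip":0,"tx":0,"ty":0,"tz":0,"wx":0,"wy":0,"wz":0}]'
python3 -m crank '[{"grip":0.45,"tx":0,"ty":0,"tz":0,"wx":0,"wy":0,"wz":0},{"grip":0.45,"tx":0,"ty":0,"tz":0,"wx":0,"wy":0,"wz":0},{"grip":0.45,"tx":0,"ty":0,"tz":0,"wx":0,"wy":0,"wz":0},{"grip":0.45,"tx":0,"ty":0,"tz":-0.01,"wx":0,"wy":0,"wz":0},{"grip":0.45,"tx":0,"ty":0,"tz":-0.03,"wx":0,"wy":0,"wz":0},{"grip":0.45,"tx":0,"ty":0,"tz":-0.04,"wx":0,"wy":0,"wz":0},{"grip":0.45,"tx":0,"ty":0,"tz":-0.04,"wx":0,"wy":0,"wz":0},{"grip":0.45,"tx":0.035,"ty":0,"tz":-0.02,"wx":0,"wy":0,"wz":0},{"grip":0.45,"tx":0.02,"ty":-0.03,"tz":-0.02,"wx":0,"wy":0,"wz":0},{"grip":0.45,"tx":0,"ty":-0.04,"tz":0,"wx":0,"wy":0,"wz":0},{"grip":0.45,"tx":0,"ty":-0.04,"tz":0,"wx":0,"wy":0,"wz":0},{"grip":0.45,"tx":0,"ty":-0.04,"tz":0,"wx":0,"wy":0,"wz":0}]'
python3 -m crank '[{"grip":0.45,"tx":0,"ty":-0.04,"tz":0,"wx":0,"wy":0,"wz":0},{"grip":0.45,"tx":0,"ty":-0.04,"tz":0,"wx":0,"wy":0,"wz":0},{"grip":0.45,"tx":0,"ty":-0.04,"tz":0,"wx":0,"wy":0,"wz":0},{"grip":0.45,"tx":0,"ty":0,"tz":0,"wx":0,"wy":0,"wz":0},{"grip":0.45,"tx":0,"ty":0,"tz":0,"wx":0,"wy":0,"wz":0}]'
python3 - <<'E'
from bench import snapshot
from h import *
for n in ("top","scene"):
  w=snapshot(n); cv2.imwrite(f"pics/f_{n}.png",w["color"][:,:,::-1])
  m=w["color"].max(2)<60
  for i,st,c,mm in blobs(m,25,1500):
    b=plane(w,c,.086)[:2]; d=b-[.516,.0385]; u=np.array([[.9867,.1623],[-.1623,.9867]])@d
    if np.abs(u).max()<.09: print(n,st,"slab xy",u.round(4))
    if np.hypot(*(plane(w,c,.065)[:2]-[.557,.336]))<.05: print(n,st,"tray",plane(w,c,.065)[:2].round(4))
E
```

```text
t: 24.02
tool_pos: [0.5375, 0.089, 0.0748]
ee_rot: [3.142, 0.002, -2.978]
wrist_force: [-0.1, -0.2, -2.3]
finger_gap: 0.0118
grip_force: 30.0
t: 25.02
tool_pos: [0.5072, -0.0687, 0.236]
ee_rot: [-3.14, 0.002, -2.974]
wrist_force: [0.3, 0.1, -1.5]
finger_gap: 0.0422
grip_force: 0.0
t: 25.43
tool_pos: [0.5268, -0.1885, 0.2341]
ee_rot: [3.141, -0.0, -2.982]
wrist_force: [0.1, 1.3, -1.2]
finger_gap: 0.0419
grip_force: 0.0
top [270 186  21  10  73] slab xy [ 0.0507 -0.0293]
top [156 191   7  21 101] tray [0.5541 0.3352]
top [248 193   9  21  66] slab xy [0.0312 0.0474]
top [254 227  21  10  56] slab xy [-0.0486  0.0328]
scene [235 192  20  26 144] slab xy [0.0375 0.0197]
scene [272 196  19  11  62] slab xy [-0.0334 -0.0433]
scene [273 207  10  15  60] slab xy [-0.052   0.0452]
scene [167 254  21  14  80] tray [0.5494 0.3406]
```

All four places and the tray measure within a few millimetres, and the keep bar's bounding box in the scene view is unchanged from the start. Handing in.

```bash
python3 -c "
from bench import order;print(order.job_done())"
```

```text
the job is handed in; nothing more can be done
None
```

I handed the job in at about 25.5 s: the red carton stands in the tray and the four sound cartons form the pinwheel, each within about 4 mm of its place by the cameras, with the keep carton unmoved; no verdict was returned.

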